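# Close up a mosaic border row in its setting-out channel

## Robot

A 6-joint arm with a two-finger parallel gripper is mounted at the origin on the work surface. World frame = base frame: x ahead of the robot, y to its left, z up, the work surface at z = 0. Lengths are in mm, angles in rad, forces in N, time in s.
With the tool pointing down it reaches from about 350 to 775 mm from the base axis. Payload 7.3 kg.
Tool frame: the origin (TCP) lies midway between the tips of the shut fingers; the grasp point (between the pads) lies 19 mm behind it (bot.tcp_to_grasp is the distance from the TCP to the grasp point, in mm); z points along the fingers, y is the line along which they close (so a half turn about z gives the same grasp; the last joint's range is limited). The gripper opens to 92 mm and grips with 3 to 60 N. Pads are 19 mm wide; open, the fingers measure 130 mm over their backs; the gripper's body (75 mm by 190 mm) begins 47 mm behind the grasp point.
Start: joints at [-1.358, 0.342, 1.524, -0, 1.275, -0.146], TCP at [184.377, -491.579, 226.741] pointing down, gripper open.
Joint ranges: [-2.53, 2.53], [-0.77, 2.02], [0.04, 2.7], [-1, 4.14], [0.28, 2.66], [-3.11, 3.11]. Speed limits (rad/s): [2.57, 2.57, 3.14, 3.14, 3.14, 3.14].

## Interface

Orientations are given as [roll, pitch, yaw] about the fixed x, y, z axes, in that order (R = Rz(yaw) Ry(pitch) Rx(roll)).
In Python, from plant import bot, viewer gives the robot as it stands. The module is installed in compiled form; this text tells all that it offers.
- The arm moves only by the shell command python3 -m handwheel 'ROWS'. ROWS is text: rows parted by semicolons, each of 7 numbers parted by spaces: the shift along the tool's x, y, z scaled (see below), then the turn, a rotation vector about the tool's x, y, z scaled (see below), then the opening, from -1 (shut) to 1 (fully open), so that 0 is half open. In form: tx ty tz rx ry rz gripper; .... A call has 1 to 8 rows; each row is the pose to reach, as a shift and turn from the pose commanded when the call began, along the tool's axes at that moment, turning the shorter way round; what a row does not reach only later rows make up. The controller multiplies each number of a shift by 10 cm and each number of a turn by pi rad. A row lasts 1/12 s, in which the tool goes at most 41.7 mm and 7.16 degrees, less where a joint would pass 70% of its speed; a pose out of reach is approached as far as the arm can. A call with a number of a shift or a turn outside -1 to 1 is refused whole. A call with a gripper value outside its range is refused whole. The fingers move at their own pace and stop on an object; the grip force is fixed at half the most. Time passes only in rows, so rows that repeat a pose let the fingers close. It gives the time, the measured TCP pose, the force, the opening and the grip force at its end, in the units of the state.
- bot.get_obs(): the state, without advancing time (a new reading comes with each control period).
- viewer.capture(name): name is "scene" or "top" or "wrist"; returns a dict with "frame" (384x512x3 uint8, red, green, blue), "fov_y" (degrees; the focal length in pixels is half the picture's height over the tangent of half this angle, whatever the lens; pixels are square), "cx", "cy" (the principal point, pixels), "dist_coeffs" ([k1, k2, p1, p2, k3] as OpenCV has them; the pictures are not rectified), "T" (4x4, takes a point from camera to world coordinates). Camera axes: x right, y down, z forward; pixel columns grow to the right and rows downward; lengths in mm; the calibration is good to about 2 mm. A picture is of the moment at which its call begins. There is no depth.
- bot.close_job(): hands the job in; it is judged then, once.
Trained networks look in a picture, given as the dict that the camera call returned (one of the last four; its "shot" number tells which), for a name from the list of things; names that differ only in an ending like _2 or _b are one class to them, and where a whole thing is asked for, a point or a joint stands for the part that bears it (a point fixed in the world has none). Each returns a list of dicts, best first, with "score" (0 to 1); they miss things now and then, are a little off and sometimes report something else, mostly with a low value. They report only what shows in the picture. A call takes as long as a camera call. They do not tell look-alikes from the thing itself.
- viewer.recognise(target, picture): "centre" ([column, row] in pixels, amid what is visible of it).
- viewer.cut_out(target, picture): "pixels" (384x512 bool, what is visible of it) and "centre" ([column, row] in pixels, amid what is visible of it).
The state is a dict: "time": time; "joint_positions": joint angles; "dq": joint speeds; "tau": joint torques, N m; "tool_pos": TCP position; "tcp_rot": TCP orientation; "contact_force": force on the tool from outside, world axes, zero at the start; "moment": the same for the moment, N m; "grip_width": finger opening in mm; "finger_force": force on a finger pad.
Only numpy, scipy, OpenCV 4.12 (cv2) and the standard library are available. Lean on these libraries where they do the work, as an engineer would, in place of code of your own. Each camera call takes 0.05 s, during which the arm holds its last target. There are 200 camera calls.

## Task

Five stone border blocks stand in a touching row in the aluminium channel of the setting-out board. With the fingertips push the row from its tail, touching only the last block, so that it slides as one train until it is fully home against the end stop with no gaps; then push the red keeper bar fully across the channel behind the last block, and leave it so. Push gently, lift nothing, leave everything else where it is.

Things in the scene. Friction and masses are not known exactly. Their poses are not given: they have to be found in the camera images.
- board: setting-out board fixed to the table: plywood 400 x 160 x 12 mm with an aluminium channel along it. Origin on the table's surface under the channel's centre line; x runs along the channel to the end stop, y to the left of that (keeper's side), z up. The plywood spans x -200 to +200, y -45 to +115, top at z = 12
- channel_mouth (a point): middle of the channel's floor at its open end, away from the stop: board x = -170, y = 0, z = 15 mm. The channel runs from here to the stop face at x = +165, straight along the board's x, 43 wide inside, between walls 3 thick whose tops are at z = 22
- stop_face (a point): middle of the steel end stop's face that the row must reach: board x = +165, y = 0, z = 30 mm. The stop is 66 wide and rises to z = 48
- keeper_pivot (a point): on the keeper's upright pivot axis, halfway up the bar: board x = -23.5, y = +50, z = 33 mm. The keeper is a red swing bar 14 wide and 14 high (z = 26 to 40 mm, so it passes over the channel's walls), 67 from this axis to its free end
- keeper_tip (a point): on the keeper bar's centre line, 60 mm from the pivot axis (7 mm of rounded end lie beyond it), halfway up
- keeper (a joint): keeper angle, rad. 0: beside the channel, parallel to it, pointing away from the stop (board -x). Grows as the free end swings to the channel (counter-clockwise from above) up to its limit 1.571: straight across the channel (board -y), 1.5 mm behind the tail of the closed-up row. Starts between -0.35 and 0.05, goes back to -0.45, stays where left, needs about 1 N
- block_cream: cream (pale) stone block of the row, 36 long (along the channel, its x) x 40 wide (y) x 30 high, about 115 g; origin: centre of its underside. The five stand touching in the channel in an order that varies; the row is 180 long, its front 60 to 120 short of the stop
- block_ochre: ochre (yellow-brown) stone block of the row, 36 long (along the channel, its x) x 40 wide (y) x 30 high, about 115 g; origin: centre of its underside. The five stand touching in the channel in an order that varies; the row is 180 long, its front 60 to 120 short of the stop
- block_slate: slate (blue-grey) stone block of the row, 36 long (along the channel, its x) x 40 wide (y) x 30 high, about 115 g; origin: centre of its underside. The five stand touching in the channel in an order that varies; the row is 180 long, its front 60 to 120 short of the stop
- block_red: red (dark red-brown) stone block of the row, 36 long (along the channel, its x) x 40 wide (y) x 30 high, about 115 g; origin: centre of its underside. The five stand touching in the channel in an order that varies; the row is 180 long, its front 60 to 120 short of the stop
- block_pink: pink (pale pink) stone block of the row, 36 long (along the channel, its x) x 40 wide (y) x 30 high, about 115 g; origin: centre of its underside. The five stand touching in the channel in an order that varies; the row is 180 long, its front 60 to 120 short of the stop
- spare_block: bystander: a sixth, cream block, the same size as those of the row (36 x 40 x 30), lying apart on the bare plywood of the board beside the channel, on the keeper's side, near the stop; not part of the row; origin: centre of its underside
- pot: bystander: small amber jar with a black cap, 38 across, 42 high, standing on the plywood beside the channel, near the stop; origin: centre of its underside
- solvent_bottle: bystander: white wide-mouth bottle, 62 across, 125 high, on the table; origin: centre of its underside
- wide_tub: bystander: clear round tub with a white lid, 84 across, 50 high, on the table; origin: centre of its underside
- tape_roll: bystander: blue ring, 90 across, 25 high, lying flat on the table; origin: centre of its underside
- measuring_cup: bystander: white open cup, 56 across, 60 high, on the table; origin: centre of its underside
- brush: bystander: brush 200 long with a wooden handle, lying on the table; origin near its middle
There are look-alikes about, which are no part of the job. What is shaped like the block_slate but green or purple is not meant.

How it is judged (in metres and radians):
On the way, in this order (a step that is already met when the one before it is completed fails the run):
1. the row is fully home against the stop while the keeper is still open (x of each of block_cream, block_ochre, block_slate, block_red, block_pink in the frame of board above 0 m and value of joint keeper below 0.8 rad), for 0.2 s.
2. the keeper is swung across behind the row (x of each of block_cream, block_ochre, block_slate, block_red, block_pink in the frame of board above 0 m and value of joint keeper above 1.48 rad), for 0.2 s.
At the end, for the whole second after the job is handed in: All five blocks lie flat and at rest in the channel, closed up against the end stop (all gaps together under 3 mm), and the keeper stands across the channel behind them (joint above 1.48 rad, within about 5 degrees of square) (all of step 2 and y of block_cream in the frame of board between -0.004 and 0.004 m and z of each of block_cream, block_ochre, block_slate, block_red, block_pink in the frame of board below 0.018 m and angle between each of block_cream, block_ochre, block_slate, block_red, block_pink's own z axis and vertical below 0.08 rad and linear speed of each of block_cream, block_ochre, block_slate, block_red, block_pink below 0.01 m/s and y of block_ochre in the frame of board between -0.004 and 0.004 m and y of block_slate in the frame of board between -0.004 and 0.004 m and y of block_red in the frame of board between -0.004 and 0.004 m and y of block_pink in the frame of board between -0.004 and 0.004 m); the robot touches nothing.
It fails at once if a block of the row is lifted off the channel's floor (by more than 6 mm) or tipped (z of any of block_cream, block_ochre, block_slate, block_red, block_pink in the frame of board above 0.021 m or angle between any of block_cream, block_ochre, block_slate, block_red, block_pink's own z axis and vertical above 0.35 rad).
It fails at once if the robot pushes on a block other than the last one of the row ((contact force between any of the fingers, the arm and block_cream above 1 N and x of any of block_ochre, block_slate, block_red, block_pink in the frame of block_cream below -0.02 m) or (contact force between any of the fingers, the arm and block_ochre above 1 N and x of any of block_cream, block_slate, block_red, block_pink in the frame of block_ochre below -0.02 m) or (contact force between any of the fingers, the arm and block_slate above 1 N and x of any of block_cream, block_ochre, block_red, block_pink in the frame of block_slate below -0.02 m) or (contact force between any of the fingers, the arm and block_red above 1 N and x of any of block_cream, block_ochre, block_slate, block_pink in the frame of block_red below -0.02 m) or (contact force between any of the fingers, the arm and block_pink above 1 N and x of any of block_cream, block_ochre, block_slate, block_red in the frame of block_pink below -0.02 m)).
It fails at once if the last block or the keeper is pushed roughly (over 45 N) (contact force between any of the arm, the fingers and block_cream above 45 N or contact force between any of the arm, the fingers and block_ochre above 45 N or contact force between any of the arm, the fingers and block_slate above 45 N or contact force between any of the arm, the fingers and block_red above 45 N or contact force between any of the arm, the fingers and block_pink above 45 N or contact force between any of the arm, the fingers and keeper above 45 N).
It fails at once if one of the other things is moved by more than 15 mm (distance of any of spare_block, pot, solvent_bottle, wide_tub, tape_roll, measuring_cup, brush from where it was at the start of the episode above 0.015 m).
It also fails if it takes over 51 s, if anything falls off the work surface, if the arm or the gripper's body presses on something with over 40 N, if the wrist force passes 120 N, or if a joint passes its speed limit or range.

## Working session

There is one attempt and no reset: what is moved stays moved. The work goes in short steps, Python scripts to look and compute and a shell command to move; the robot and the scene stay as the last step left them, time stands still between calls to the robot, and variables do not carry over. Pictures are saved under pics/ and viewed, at most 10 in all, crops included, and the job is handed in when it is done.

```bash
mkdir -p pics; cat > h.py <<'E'
import numpy as np, cv2
from plant import bot, viewer
def K(p):
    f=p["frame"].shape[0]/2/np.tan(np.radians(p["fov_y"])/2)
    return np.array([[f,0,p["cx"]],[0,f,p["cy"]],[0,0,1.]])
def px2w(p,uv,z):
    n=cv2.undistortPoints(np.array(uv,float).reshape(-1,1,2),K(p),np.array(p["dist_coeffs"],float))[:,0]
    T=np.array(p["T"]); d=np.c_[n,np.ones(len(n))]@T[:3,:3].T; o=T[:3,3]
    return o+d*((z-o[2])/d[:,2])[:,None]
def w2px(p,P):
    Ti=np.linalg.inv(np.array(p["T"])); r=cv2.Rodrigues(Ti[:3,:3])[0]
    return cv2.projectPoints(np.array(P,float).reshape(-1,1,3),r,Ti[:3,3],K(p),np.array(p["dist_coeffs"],float))[0][:,0]
def save(p,name,crop=None,s=1):
    im=p["frame"][...,::-1]
    if crop: im=im[crop[1]:crop[3],crop[0]:crop[2]]
    cv2.imwrite("pics/"+name,cv2.resize(im,None,fx=s,fy=s,interpolation=cv2.INTER_CUBIC))
E
python3 - <<'E'
from h import *
for n in ["top","scene"]:
    p=viewer.capture(n); save(p,n+"0.png",s=1.5)
    print(n,np.array(p["T"])[:3].round(2).tolist())
    for t in ["board","keeper","keeper_tip","keeper_pivot","stop_face","channel_mouth","block_cream","block_ochre","block_slate","block_red","block_pink","spare_block","pot","solvent_bottle","wide_tub"]:
        r=viewer.recognise(t,p)
        print(t,[(np.round(q["centre"]).tolist(),round(q["score"],2), px2w(p,[q["centre"]],30)[0].round().tolist()) for q in r[:3]])
print(bot.get_obs())
E
```

```text
top [[0.02, -0.98, 0.19, 261.74], [-1.0, -0.02, 0.01, 0.88], [-0.0, -0.19, -0.98, 1438.63]]
board [([273.0, 197.0], 0.87, [526.0, -37.0, 30.0])]
keeper [([257.0, 206.0], 0.63, [496.0, 17.0, 30.0]), ([291.0, 199.0], 0.59, [522.0, -97.0, 30.0])]
keeper_tip [([288.0, 196.0], 0.68, [532.0, -84.0, 30.0])]
keeper_pivot [([274.0, 195.0], 0.97, [534.0, -39.0, 30.0])]
stop_face [([270.0, 195.0], 0.8, [533.0, -26.0, 30.0])]
channel_mouth [([267.0, 196.0], 0.73, [530.0, -15.0, 30.0])]
block_cream [([274.0, 182.0], 0.68, [578.0, -40.0, 30.0])]
block_ochre [([262.0, 182.0], 0.67, [576.0, 3.0, 30.0])]
block_slate [([313.0, 239.0], 0.69, [388.0, -168.0, 30.0]), ([340.0, 155.0], 0.67, [679.0, -264.0, 30.0]), ([293.0, 152.0], 0.52, [686.0, -102.0, 30.0])]
block_red [([303.0, 183.0], 0.62, [577.0, -137.0, 30.0])]
block_pink []
spare_block [([256.0, 204.0], 0.66, [501.0, 20.0, 30.0]), ([275.0, 196.0], 0.29, [531.0, -41.0, 30.0])]
pot [([224.0, 204.0], 0.57, [501.0, 129.0, 30.0])]
solvent_bottle [([130.0, 155.0], 0.71, [665.0, 462.0, 30.0])]
wide_tub [([144.0, 196.0], 0.75, [519.0, 402.0, 30.0])]
scene 
[... 1074 characters left out ...]
, 398.0, 30.0])]
{'time': 1.6, 'joint_positions': array([-1.35800833e+00,  3.41983192e-01,  1.52409853e+00, -1.00137274e-05,
        1.27539442e+00, -1.45983145e-01]), 'dq': array([-0.00012214,  0.00013886, -0.00027861,  0.00184678,  0.00071768,
       -0.00203032]), 'tau': array([-1.20418677e-03, -4.31128013e+01, -2.44473606e+01,  7.18162372e-02,
        4.83126228e-02,  2.37559613e-05]), 'tool_pos': array([ 184.37073717, -491.58351971,  226.7497525 ]), 'tcp_rot': array([3.14147878e+00, 2.64266035e-05, 3.58774052e-01]), 'contact_force': array([ 0.01961755, -0.41074393,  0.39410895]), 'moment': array([0.01680552, 0.00336405, 0.03075596]), 'finger_force': 0.0, 'grip_width': 91.63382354827323}
```

View pictures.

```bash
python3 - <<'E'
import cv2
t=cv2.imread("pics/top0.png");s=cv2.imread("pics/scene0.png")
a=cv2.resize(t[200:400,290:560],(800,593),interpolation=cv2.INTER_CUBIC)
b=cv2.resize(s[200:400,200:470],(800,593),interpolation=cv2.INTER_CUBIC)
cv2.imwrite("pics/tc.png",a);cv2.imwrite("pics/sc.png",b)
E
```

```text
(no output)
```

View pics/tc.png

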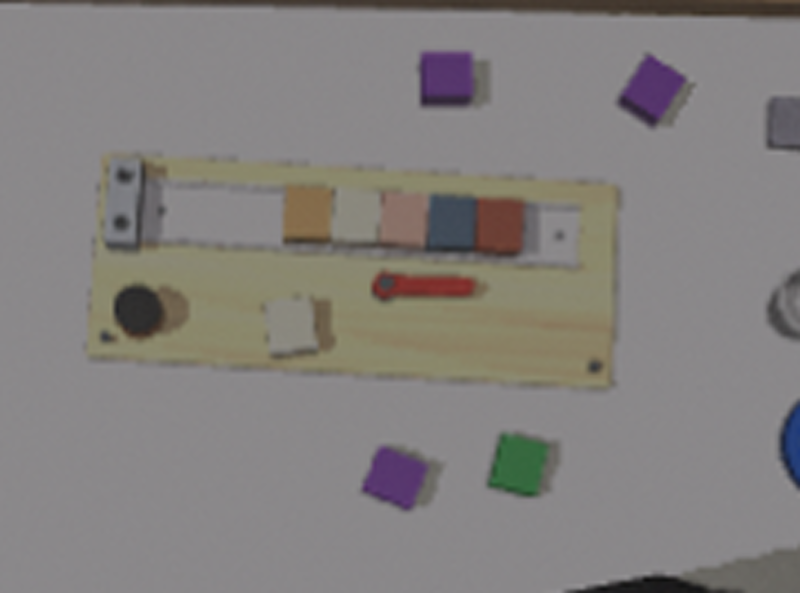

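View pics/sc.png

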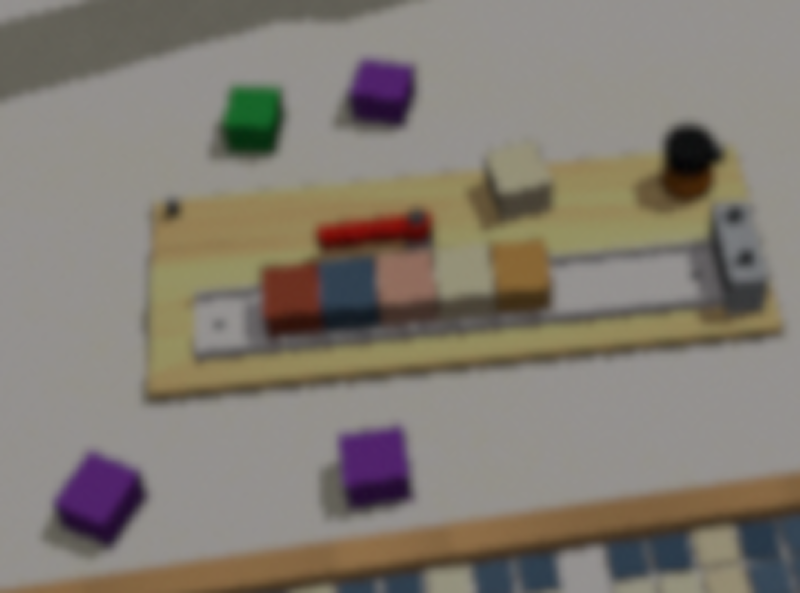

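```bash
cat >> h.py <<'E'
def b2w(pose,P):
    x,y,a=pose; c,s=np.cos(a),np.sin(a); P=np.atleast_2d(np.array(P,float))
    return np.c_[x+c*P[:,0]-s*P[:,1], y+s*P[:,0]+c*P[:,1], P[:,2]]
E
python3 - <<'E'
from h import *
from scipy.optimize import least_squares
bp=[[200,-45,12],[-200,-45,12],[-200,115,12],[200,115,12]]
t=np.array([(103,155),(618,185),(612,385),(90,356)])/4.444+133.33*np.array([1.45,1])
s=np.array([(782,330),(148,398),(150,202),(738,150)])/4.444+133.33
pt=viewer.capture("top");ps=viewer.capture("scene")
for nm,L in dict(both=[(pt,t),(ps,s)],top=[(pt,t)],scene=[(ps,s)]).items():
    f=lambda q:np.concatenate([(w2px(p,b2w(q,bp))-u).ravel() for p,u in L])
    r=least_squares(f,[533,-30,1.57]); print(nm,r.x.round(3),np.abs(r.fun).max().round(2))
    if nm=="both": q=r.x
print("mouth",b2w(q,[[-170,0,15]]).round(1),"stop",b2w(q,[[165,0,30]]).round(1))
# red tail edge top, keeper tip in board coordinates
def w2b(P):
    c,s_=np.cos(q[2]),np.sin(q[2]); d=P[:,:2]-q[:2]; return np.c_[c*d[:,0]+s_*d[:,1],-s_*d[:,0]+c*d[:,1]]
T=lambda u:np.array(u)/4.444+133.33*np.array([1.45,1])
print("tail/front top edge",w2b(px2w(pt,T([(522,222),(285,212)]),45)).round(1))
print("keeper pivot,end",w2b(px2w(pt,T([(385,286),(475,287)]),40)).round(1))
o=bot.get_obs();print(o["time"],o["tool_pos"],o["tcp_rot"])
E
```

```text
both [578.192 -37.716   1.53 ] 1.55
top [575.343 -38.54    1.534] 0.7
scene [581.357 -37.329   1.525] 0.76
mouth [[ 571.2 -207.6   15. ]] stop [[585.  127.1  30. ]]
tail/front top edge [[-123.     0.7]
 [  55.     4. ]]
keeper pivot,end [[-23.   54.8]
 [-90.3  51.4]]
1.7 [ 184.36174884 -491.58220969  226.74414042] [3.14148939e+00 2.03111185e-05 3.58772404e-01]
```

```bash
python3 -m handwheel '0.92 -0.3 0 0 0 0 -1; 0.92 -0.3 0 0 0 0 -1; 0.92 -0.3 0 0 0 0 -1'
python3 -m handwheel '0.92 -0.3 0 0 0 0 -1; 0.92 -0.3 0 0 0 0 -1; 0.92 -0.3 0 0 0 0 -1'
python3 -m handwheel '0.92 -0.3 0 0 0 0 -1; 0.92 -0.3 0 0 0 0 -1; 0.92 -0.3 0 0 0 0 -1'
python3 -m handwheel '0.92 -0.3 0 0 0 0 -1; 0.92 -0.3 0 0 0 0 -1; 0.92 -0.3 0 0 0 0 -1'
python3 -m handwheel '0.9 -0.3 0 0 0 -0.3 -1; 0.9 -0.3 0 0 0 -0.3 -1; 0.9 -0.3 0 0 0 -0.3 -1; 0.9 -0.3 0 0 0 -0.3 -1; 0.9 -0.3 0 0 0 -0.3 -1; 0.9 -0.3 0 0 0 -0.3 -1; 0.9 -0.3 0 0 0 -0.3 -1; 0.9 -0.3 0 0 0 -0.3 -1'
python3 -m handwheel '0 0 0 0 0 -0.073 -1; 0 0 0 0 0 -0.073 -1; 0 0 0 0 0 -0.073 -1; 0 0 0 0 0 -0.073 -1'
python3 - <<'E'
from h import *
p=viewer.capture("wrist"); save(p,"w1.png",s=1.5)
print(bot.get_obs()["time"],np.array(p["T"]).round(2).tolist(),p["fov_y"])
q=[575.3,-38.5,1.534]
print(w2px(p,b2w(q,[[-170,21.5,15],[-170,-21.5,15],[-170,0,15],[-200,-45,12],[-200,115,12],[-23.5,50,40],[165,33,48],[165,-33,48]])).round(1)*1.5)
E
```

```text
time: 1.95
tool_pos: [262.5, -428.4, 226.7]
tcp_rot: [-3.141, -0.002, 0.36]
contact_force: [0.9, 0.3, 0.1]
grip_width: 76.2
finger_force: 0.0
time: 2.2
tool_pos: [338.6, -367.6, 226.9]
tcp_rot: [-3.141, -0.002, 0.361]
contact_force: [0.3, 0.1, -0.1]
grip_width: 56.4
finger_force: 0.0
time: 2.45
tool_pos: [414.3, -307.2, 226.9]
tcp_rot: [-3.141, -0.002, 0.361]
contact_force: [-0.6, 0.2, 0.8]
grip_width: 36.4
finger_force: 0.0
time: 2.7
tool_pos: [490.0, -246.7, 226.7]
tcp_rot: [-3.141, -0.002, 0.362]
contact_force: [-0.9, -0.2, -0.0]
grip_width: 16.5
finger_force: 0.0
time: 3.37
tool_pos: [560.4, -190.5, 226.6]
tcp_rot: [-3.141, 0.0, 1.308]
contact_force: [0.7, -0.3, -1.1]
grip_width: 0.6
finger_force: 0.0
time: 3.7
tool_pos: [560.4, -190.5, 226.6]
tcp_rot: [-3.141, 0.0, 1.527]
contact_force: [-0.9, 0.1, 0.4]
grip_width: 0.2
finger_force: 0.0
3.75 [[1.0, -0.04, -0.01, 563.0], [-0.04, -0.97, -0.26, -121.3], [-0.0, 0.26, -0.97, 384.82], [0.0, 0.0, 0.0, 1.0]] 64.35420304402682
[[ 375.45  285.75]
 [ 427.2   285.3 ]
 [ 401.25  285.6 ]
 [ 454.05  318.6 ]
 [ 266.55  319.8 ]
 [ 330.3    89.25]
 [ 345.75 -262.05]
 [ 459.3  -263.1 ]]
```

View pics/w1.png

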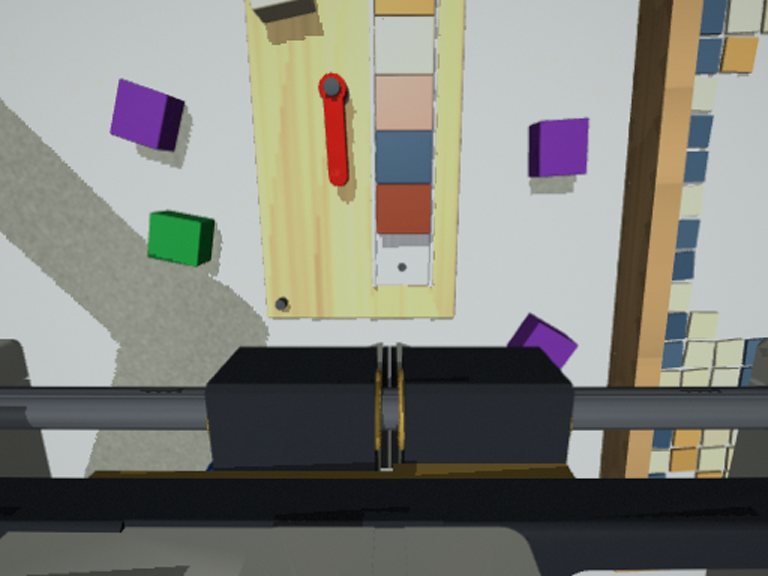

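Fitted pose lands on the board's edges, the channel mouth (402,285) and the pivot (331,88). The row, from the stop, runs ochre, cream, pink, slate, red; its tail is the red block (404,208). The look-alikes, three purple (147,115), (558,148), (545,340) and one green (180,238), stand off the board, and the sixth cream block (285,15) is the spare.

```bash
python3 -m handwheel '0.025 0.093 1 0 0 -0.002 -1; 0.025 0.093 1 0 0 -0.002 -1; 0.025 0.093 1 0 0 -0.002 -1; 0.025 0.093 1 0 0 -0.002 -1'
python3 -m handwheel '0 0 0.5 0 0 0 -1; 0 0 0.5 0 0 0 -1; 0 0 0.7 0 0 0 -1; 0 0 0.7 0 0 0 -1'
python3 - <<'E'
from h import *
q=[575.3,-38.5,1.534]
def w2b(P):
    c,s_=np.cos(q[2]),np.sin(q[2]); d=P[:,:2]-q[:2]; return np.c_[c*d[:,0]+s_*d[:,1],-s_*d[:,0]+c*d[:,1]]
p=viewer.capture("wrist"); save(p,"w2.png",s=1.5)
o=bot.get_obs(); print(w2b(o["tool_pos"][None]),o["tool_pos"],o["tcp_rot"])
E
```

```text
time: 4.08
tool_pos: [567.4, -186.9, 121.8]
tcp_rot: [-3.133, -0.004, 1.535]
contact_force: [-0.5, 0.2, -0.6]
grip_width: 0.2
finger_force: 0.0
time: 4.42
tool_pos: [568.6, -187.7, 55.2]
tcp_rot: [-3.138, -0.002, 1.536]
contact_force: [-0.9, 0.4, -0.8]
grip_width: 0.4
finger_force: 0.0
[[-149.66997742    0.35750086]] [ 569.43667844 -188.05551279   56.83397623] [-3.13957840e+00 -7.43021989e-04  1.53595234e+00]
```

View pics/w2.png

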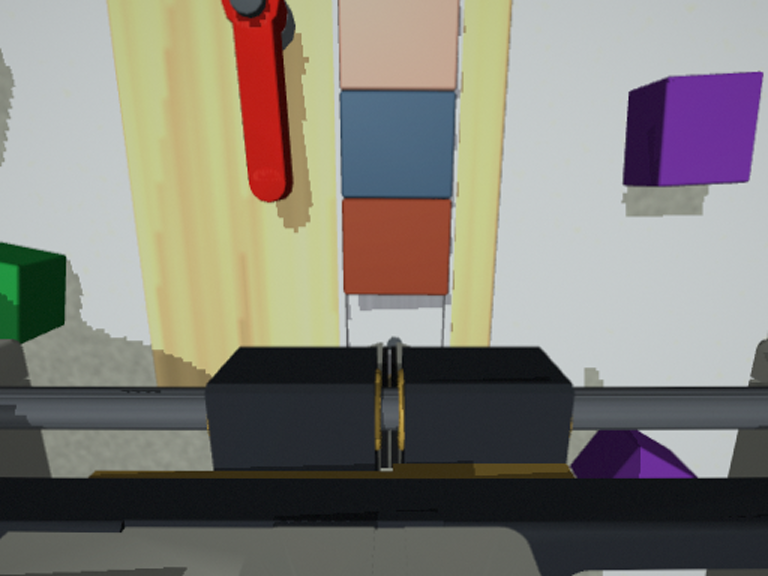

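Fingertips (390,345) are lined up with the red tail block's back edge (396,293), about 2 mm to its left. Going down and starting the push.

```bash
python3 -m handwheel '0 0.012 0.15 0 0 0 -1; 0 0.012 0.3 0 0 0 -1; 0 0.012 0.3 0 0 0 -1; 0 0.012 0.3 0 0 0 -1'
python3 -m handwheel '0.04 0 0 0 0 0 -1; 0.08 0 0 0 0 0 -1; 0.1 0 0 0 0 0 -1; 0.12 0 0 0 0 0 -1; 0.14 0 0 0 0 0 -1; 0.16 0 0 0 0 0 -1; 0.18 0 0 0 0 0 -1; 0.20 0 0 0 0 0 -1'
python3 -m handwheel '0.02 0 0 0 0 0 -1; 0.05 0 0 0 0 0 -1; 0.08 0 0 0 0 0 -1; 0.11 0 0 0 0 0 -1; 0.14 0 0 0 0 0 -1; 0.17 0 0 0 0 0 -1; 0.20 0 0 0 0 0 -1; 0.23 0 0 0 0 0 -1'
python3 - <<'E'
from h import *
p=viewer.capture("wrist"); save(p,"w3.png",s=1.5)
E
```

```text
time: 4.8
tool_pos: [571.6, -188.5, 28.3]
tcp_rot: [3.141, 0.001, 1.536]
contact_force: [0.2, -0.8, -0.2]
grip_width: 0.3
finger_force: 0.0
time: 5.47
tool_pos: [572.2, -168.9, 27.1]
tcp_rot: [3.141, 0.001, 1.537]
contact_force: [-0.2, -3.4, 1.4]
grip_width: 0.4
finger_force: 1.9
time: 6.13
tool_pos: [572.8, -145.2, 27.0]
tcp_rot: [3.141, 0.001, 1.537]
contact_force: [-0.5, -5.5, 3.3]
grip_width: 0.5
finger_force: 2.6
```

View pics/w3.png

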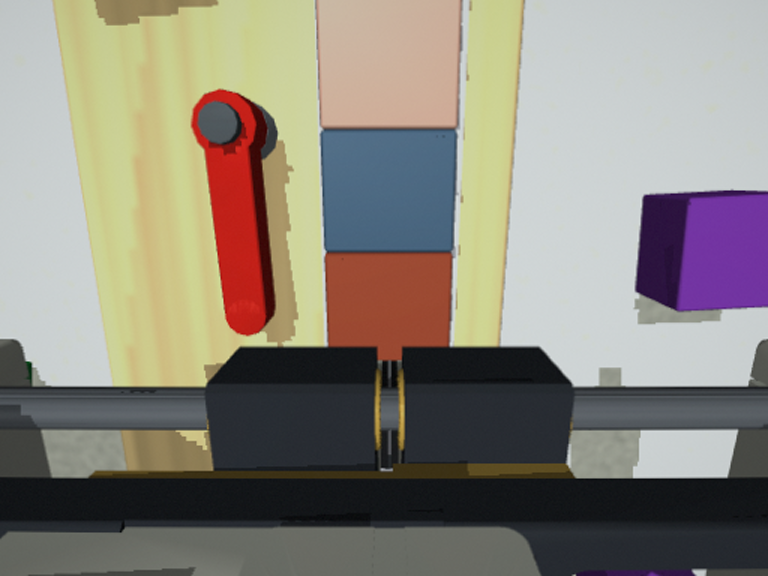

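The train is moving as one: red (390,305), slate, pink touching, fingertips behind red. The gripper body will pass over the keeper (247,330), so I keep watching the force.

```bash
python3 -m handwheel '0.03 0 0 0 0 0 -1; 0.06 0 0 0 0 0 -1; 0.09 0 0 0 0 0 -1; 0.12 0 0 0 0 0 -1; 0.15 0 0 0 0 0 -1; 0.18 0 0 0 0 0 -1; 0.21 0 0 0 0 0 -1; 0.24 0 0 0 0 0 -1'
python3 -m handwheel '0.03 0 0 0 0 0 -1; 0.06 0 0 0 0 0 -1; 0.09 0 0 0 0 0 -1; 0.12 0 0 0 0 0 -1; 0.15 0 0 0 0 0 -1; 0.18 0 0 0 0 0 -1; 0.21 0 0 0 0 0 -1; 0.24 0 0 0 0 0 -1'
python3 -m handwheel '0.03 0 0 0 0 0 -1; 0.06 0 0 0 0 0 -1; 0.09 0 0 0 0 0 -1; 0.12 0 0 0 0 0 -1; 0.15 0 0 0 0 0 -1; 0.18 0 0 0 0 0 -1; 0.20 0 0 0 0 0 -1; 0.22 0 0 0 0 0 -1'
python3 - <<'E'
from h import *
p=viewer.capture("top"); save(p,"t4.png",crop=(190,130,330,220),s=5.5)
E
```

```text
time: 6.85
tool_pos: [573.5, -121.3, 26.9]
tcp_rot: [3.141, 0.001, 1.537]
contact_force: [-0.3, -5.4, 3.8]
grip_width: 0.7
finger_force: 2.6
time: 7.52
tool_pos: [574.3, -97.3, 26.9]
tcp_rot: [3.141, 0.0, 1.537]
contact_force: [-0.2, -5.2, 4.2]
grip_width: 0.6
finger_force: 2.6
time: 8.18
tool_pos: [575.0, -75.2, 26.8]
tcp_rot: [3.141, 0.0, 1.537]
contact_force: [0.7, -5.6, 4.5]
grip_width: 0.4
finger_force: 2.5
```

View pics/t4.png

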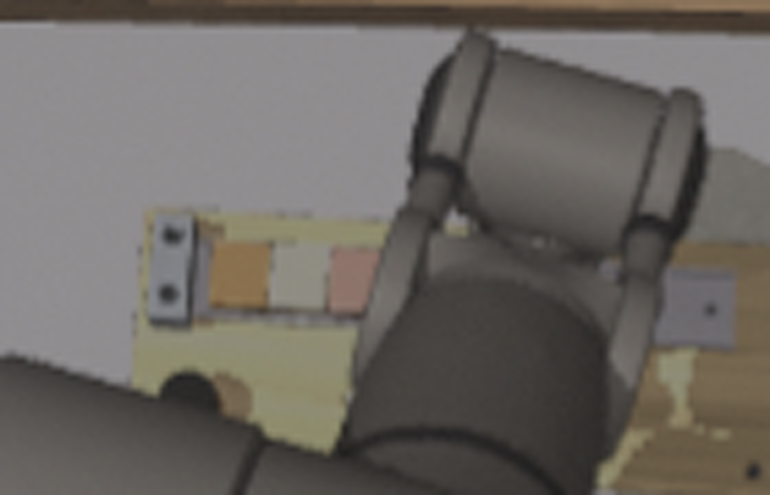

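Top view: ochre's front (210,275) is about 10 mm short of the stop (195,270), row closed. Now slowly home.

```bash
python3 -m handwheel '0.01 0 0 0 0 0 -1; 0.02 0 0 0 0 0 -1; 0.03 0 0 0 0 0 -1; 0.04 0 0 0 0 0 -1; 0.05 0 0 0 0 0 -1; 0.06 0 0 0 0 0 -1; 0.07 0 0 0 0 0 -1; 0.08 0 0 0 0 0 -1'
python3 -m handwheel '0.005 0 0 0 0 0 -1; 0.01 0 0 0 0 0 -1; 0.015 0 0 0 0 0 -1; 0.02 0 0 0 0 0 -1'
```

```text
time: 8.9
tool_pos: [575.2, -67.2, 26.7]
tcp_rot: [-3.142, 0.0, 1.537]
contact_force: [0.3, -4.9, 3.5]
grip_width: 0.4
finger_force: 2.5
time: 9.23
tool_pos: [575.3, -65.3, 26.7]
tcp_rot: [3.142, 0.0, 1.537]
contact_force: [0.2, -5.1, 2.9]
grip_width: 0.4
finger_force: 2.5
```

```bash
python3 -m handwheel '0.005 0 0 0 0 0 -1; 0.01 0 0 0 0 0 -1; 0.015 0 0 0 0 0 -1; 0.02 0 0 0 0 0 -1'
```

```text
time: 9.57
tool_pos: [575.4, -63.3, 26.7]
tcp_rot: [3.141, 0.0, 1.537]
contact_force: [0.1, -7.2, 4.0]
grip_width: 0.6
finger_force: 3.9
```

```bash
python3 -m handwheel '0.005 0 0 0 0 0 -1; 0.01 0 0 0 0 0 -1'
```

```text
time: 9.73
tool_pos: [575.4, -63.3, 26.7]
tcp_rot: [3.142, 0.002, 1.537]
contact_force: [-0.5, -10.4, 2.8]
grip_width: 0.5
finger_force: 5.7
```

The row stops at y = -63.3 and the force rises from 5 to 10 N, so it is home at the predicted place. Backing off, lifting, then going over to the keeper's outer side.

```bash
python3 -m handwheel '-0.1 0 0 0 0 0 -1; -0.25 0 0 0 0 0 -1; -0.25 0 0 0 0 0 -1; -0.25 0 -0.3 0 0 0 -1; -0.25 0 -0.6 0 0 0 -1; -0.25 0 -0.6 0 0 0 -1; -0.25 0 -0.6 0 0 0 -1'
python3 -m handwheel '-0.1 -0.3 0 0 0 0 -1; -0.2 -0.6 0 0 0 0 -1; -0.33 -0.89 0 0 0 0 -1; -0.33 -0.89 0 0 0 0 -1; -0.33 -0.89 0 0 0 0 -1'
python3 - <<'E'
from h import *
q=[575.3,-38.5,1.534]
def w2b(P):
    c,s_=np.cos(q[2]),np.sin(q[2]); d=P[:,:2]-q[:2]; return np.c_[c*d[:,0]+s_*d[:,1],-s_*d[:,0]+c*d[:,1]]
o=bot.get_obs(); print(w2b(o["tool_pos"][None]).round(1),o["tool_pos"].round(1),o["tcp_rot"].round(3))
a=viewer.capture("wrist");b=viewer.capture("scene")
im=np.vstack([a["frame"][:256],cv2.resize(b["frame"][120:248,120:376],(512,256),interpolation=cv2.INTER_CUBIC)])
cv2.imwrite("pics/k5.png",im[...,::-1])
E
```

```text
time: 10.32
tool_pos: [575.2, -86.7, 87.9]
tcp_rot: [3.139, -0.0, 1.537]
contact_force: [-0.6, 0.7, -1.0]
grip_width: 0.5
finger_force: 0.0
time: 10.73
tool_pos: [482.7, -116.8, 85.7]
tcp_rot: [-3.139, -0.002, 1.535]
contact_force: [0.3, -0.6, -0.8]
grip_width: 0.4
finger_force: 0.0
[[-81.7  89.7]] [ 482.7 -116.8   85.7] [-3.139e+00 -2.000e-03  1.535e+00]
```

View pics/k5.png

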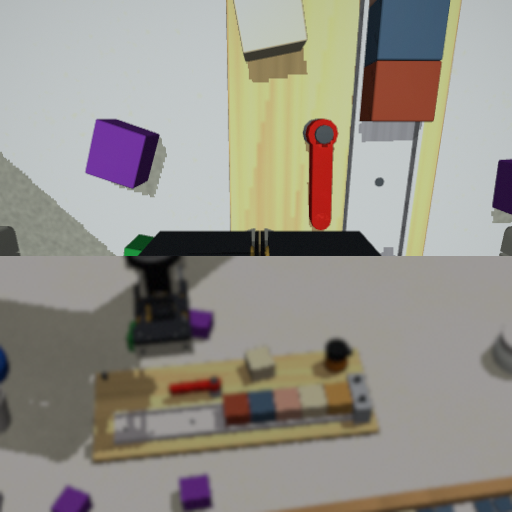

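Row at the stop, keeper open at about 0.05 rad: bar from pivot (322,133) to end (320,218), fingers on its outer side (260,235). Going down and sweeping.

```bash
python3 -m handwheel '-0.013 0.017 0.25 0 0 0 -1; -0.013 0.017 0.5 0 0 0 -1; -0.013 0.017 0.59 0 0 0 -1; -0.013 0.017 0.59 0 0 0 -1; -0.013 0.017 0.59 0 0 0 -1'
python3 -m handwheel '0 0.04 0 0 0 0 -1; 0 0.08 0 0 0 0 -1; 0 0.12 0 0 0 0 -1; 0 0.16 0 0 0 0 -1; 0 0.20 0 0 0 0 -1; 0 0.24 0 0 0 0 -1; 0 0.27 0 0 0 0 -1; 0 0.30 0 0 0 0 -1'
python3 -m handwheel '0.005 0.04 0 0 0 0 -1; 0.01 0.08 0 0 0 0 -1; 0.015 0.12 0 0 0 0 -1; 0.03 0.16 0 0 0 0 -1; 0.05 0.2 0 0 0 0 -1; 0.065 0.23 0 0 0 0 -1; 0.08 0.26 0 0 0 0 -1; 0.10 0.29 0 0 0 0 -1'
python3 - <<'E'
from h import *
p=viewer.capture("wrist"); save(p,"w6.png",s=1)
E
```

```text
time: 11.25
tool_pos: [486.5, -118.3, 27.5]
tcp_rot: [-3.141, -0.0, 1.537]
contact_force: [0.4, 1.3, 0.4]
grip_width: 0.6
finger_force: 0.0
time: 11.92
tool_pos: [516.5, -119.6, 27.9]
tcp_rot: [3.141, 0.0, 1.537]
contact_force: [-0.7, 0.7, 1.3]
grip_width: 0.6
finger_force: 1.0
time: 12.58
tool_pos: [545.7, -110.5, 27.6]
tcp_rot: [-3.141, 0.0, 1.537]
contact_force: [-0.6, -0.2, 0.8]
grip_width: 0.4
finger_force: 0.4
```

View pics/w6.png

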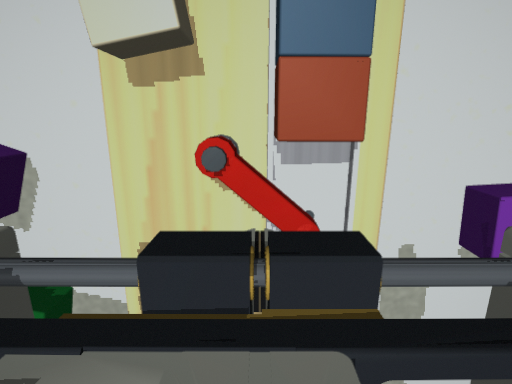

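The keeper follows (about 0.85 rad, bar from (213,158) to (315,230)). Continuing the arc.

```bash
python3 -m handwheel '0.03 0.03 0 0 0 0 -1; 0.06 0.06 0 0 0 0 -1; 0.1 0.09 0 0 0 0 -1; 0.15 0.13 0 0 0 0 -1; 0.19 0.15 0 0 0 0 -1; 0.23 0.165 0 0 0 0 -1; 0.26 0.175 0 0 0 0 -1; 0.29 0.18 0 0 0 0 -1'
python3 -m handwheel '0.01 0.003 0 0 0 0 -1; 0.02 0.006 0 0 0 0 -1; 0.03 0.01 0 0 0 0 -1; 0.035 0.01 0 0 0 0 -1'
```

```text
time: 13.3
tool_pos: [564.7, -81.8, 27.7]
tcp_rot: [3.141, 0.0, 1.537]
contact_force: [0.3, -1.6, 0.4]
grip_width: 0.6
finger_force: 0.4
time: 13.63
tool_pos: [565.5, -78.7, 27.7]
tcp_rot: [-3.142, 0.0, 1.537]
contact_force: [-0.0, -0.4, -0.1]
grip_width: 0.4
finger_force: 0.3
```

```bash
python3 -m handwheel '0.005 0 0 0 0 0 -1; 0.01 0 0 0 0 0 -1; 0.015 0 0 0 0 0 -1; 0.02 0 0 0 0 0 -1'
```

```text
time: 13.97
tool_pos: [565.6, -78.1, 27.8]
tcp_rot: [3.141, 0.002, 1.537]
contact_force: [-0.8, -8.6, -0.5]
grip_width: 0.6
finger_force: 4.5
```

The keeper is at its limit: the force rose to 8.6 N at the predicted place. Retreating and checking.

```bash
python3 -m handwheel '-0.1 0 0 0 0 0 -1; -0.25 0 0 0 0 0 -1; -0.25 0 0 0 0 0 -1; -0.25 0 -0.3 0 0 0 -1; -0.25 0 -0.6 0 0 0 -1; -0.25 0 -0.9 0 0 0 -1; -0.25 0 -0.9 0 0 0 -1; -0.25 0 -0.9 0 0 0 -1'
python3 -m handwheel '-0.3 0 -0.3 0 0 0 -1; -0.6 0 -0.6 0 0 0 -1; -0.6 0 -0.6 0 0 0 -1; -0.6 0 -0.6 0 0 0 -1; -0.6 0 -0.6 0 0 0 -1'
python3 - <<'E'
from h import *
a=viewer.capture("wrist");b=viewer.capture("scene")
im=np.vstack([a["frame"][:256],cv2.resize(b["frame"][120:248,120:376],(512,256),interpolation=cv2.INTER_CUBIC)])
cv2.imwrite("pics/k7.png",im[...,::-1])
q=[575.3,-38.5,1.534]
print(w2px(a,b2w(q,[[-23.5,50,40],[-23.5,-10,40],[-15,0,45],[165,0,45]])).round(1), bot.get_obs()["contact_force"])
E
```

```text
time: 14.63
tool_pos: [565.8, -101.8, 119.5]
tcp_rot: [3.138, 0.001, 1.537]
contact_force: [-0.5, 0.6, -0.7]
grip_width: 0.4
finger_force: 0.0
time: 15.05
tool_pos: [561.8, -161.1, 176.0]
tcp_rot: [-3.139, -0.002, 1.536]
contact_force: [0.0, 0.1, -0.4]
grip_width: 0.4
finger_force: 0.0
[[ 215.5   84.1]
 [ 281.6   84.2]
 [ 270.9   73.3]
 [ 273.5 -183.5]] [0.11762951 0.5280173  0.56561407]
```

View pics/k7.png

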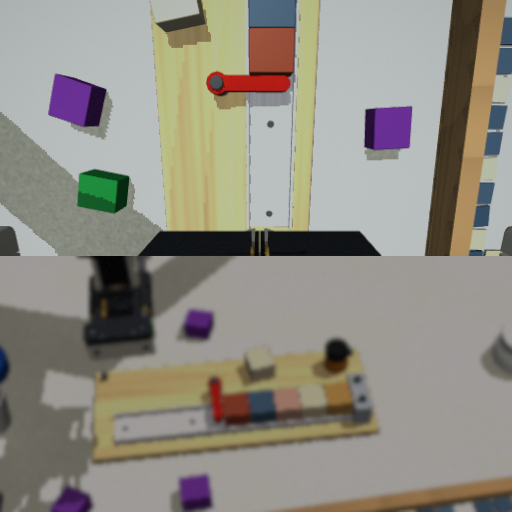

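The keeper lies square across the channel from (215,84) to (285,84), right behind the red block's tail edge (271,73), and both match their predicted pixels. The row is closed up to the stop, and the robot is clear.

```bash
python3 -c "
from plant import bot
print(bot.close_job())"
```

```text
the job is handed in; nothing more can be done
None
```

The job is handed in at about 15 s of the 51 s: the five-block row is home against the end stop and the keeper is square across the channel behind the red tail block, with push readings of about 10 N or less; the verdict was not shown to me.

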